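# Make up the pressing stack of a shadow-box frame

## Robot

A 6-joint arm with a two-finger parallel gripper is mounted at the origin on the work surface. World frame = base frame: x ahead of the robot, y to its left, z up, the work surface at z = 0. Lengths are in m, angles in degrees, forces in N, time in s.
With the tool pointing down it reaches from about 0.325 to 0.775 m from the base axis. Payload 9.3 kg.
Tool frame: the origin (TCP) lies at the very end of the fingers, on their centre line; the grasp point (between the pads) lies 19 mm behind it (bot.pinch_z is the distance from the TCP to the grasp point, in m); z points along the fingers, y is the line along which they close (so a half turn about z gives the same grasp; the last joint's range is limited). The gripper opens to 85 mm and grips with 20 to 120 N. Pads are 22 mm wide; open, the fingers measure 114 mm over their backs; the gripper's body (76 mm by 85 mm) begins 54 mm behind the grasp point. The pads swing forward as they close: fully open they stand 13 mm farther back than shut.
Start: joints at [61.788, 14.817, 1.232, 76.415, 0, 81.257], TCP at [0.183, 0.519, 0.231] pointing down, gripper open.
Joint ranges: [-174.27, 174.27], [-52.1, 104.24], [-59.71, 78.15], [-110.17, 111.67], [-87.03, 83.33], [-180, 180]. Speed limits (degrees/s): [127.2, 127.2, 159.86, 180, 180, 180].

## Interface

Orientations are given as [roll, pitch, yaw] about the fixed x, y, z axes, in that order (R = Rz(yaw) Ry(pitch) Rx(roll)).
In Python, from bench import bot gives the robot as it stands.
- The arm moves only by the shell command python3 -m handwheel 'ROWS' [FORCE]. ROWS is JSON, a list of rows, each a list of 7 numbers: the shift along the tool's x, y, z in m, then the turn, a rotation vector about the tool's x, y, z in rad, then the closure in counts, from 0 (fully open) to 255 (shut). A call has 1 to 12 rows; each row is the pose to reach, as a shift and turn from the pose commanded when the call began, along the tool's axes at that moment; what a row does not reach only later rows make up. A row lasts 1/8 s, in which the tool goes at most 62.5 mm and 10.7 degrees, less where a joint would pass 70% of its speed; a pose out of reach is approached as far as the arm can. A call with a gripper value outside its range is refused whole. The fingers move at their own pace and stop on an object; FORCE is the grip in N (left out, the last holds). Time passes only in rows, so rows that repeat a pose let the fingers close. It gives the time, the measured TCP pose, the force, the opening and the grip force at its end, in the units of the state.
- bot.get_state(): the state, without advancing time (a new reading comes with each control period).
- bot.read_camera(name): name is "side" or "top"; returns the picture (384x512x3 uint8, red, green, blue); there is no depth.
- bot.camera_params(name): a dict with "fx", "fy", "cx", "cy" (pixels), "k1" (the pictures are not rectified: a ray, as slopes to the right and down, at radius r is drawn at 1 + k1 r^2 times it, then the intrinsics apply), "world_from_camera" (4x4, takes a point from camera to world coordinates). Camera axes: x right, y down, z forward; pixel columns grow to the right and rows downward; lengths in m; the calibration is good to about 2 mm. A picture is of the moment at which its call begins. camera_params takes no time and is no camera call.
- bot.close_job(): hands the job in; it is judged then, once.
The state is a dict: "clock": time; "joints": joint angles; "qd": joint speeds; "joint_torque": joint torques, N m; "tcp_pos": TCP position; "tool_rot": TCP orientation; "wrist_force": force on the tool from outside, world axes, zero at the start; "ft_torque": the same for the moment, N m; "gripper_width": finger opening in m; "finger_force": force on a finger pad.
Only numpy, scipy, OpenCV 4.12 (cv2) and the standard library are available. Lean on these libraries where they do the work, as an engineer would, in place of code of your own. Each camera call takes 0.05 s, during which the arm holds its last target. There are 200 camera calls.

## Task

Make up this shadow box for pressing on the grey press board: lay the walnut front frame on the board, centred and square to it, then stack the white spacer frame centred and square on the front frame's border, then the blue back panel on the spacer, edges flush all round and the wooden cleat on top. Last, stand the two knobbed weights upright on the back panel, one on each side of the cleat, midway between the cleat and the panel's short end, setting them down gently, not dropping them. Leave the jar, the sanding block and the try square where they are.

Things in the scene. Friction and masses are not known exactly. Their poses are not given: they have to be found in the camera images.
- press_board: Press board: plain grey melamine-faced board 170 x 130 x 18 mm, fixed on the bench. Origin at the centre of its underside (top 18 mm above it); x along its 170 mm side, y along its 130 mm side, z up.
- front_frame: Front frame of the box: dark walnut rectangular frame with mitred corners, outside 136 x 98 mm, rails 20 mm wide and 18 mm high, opening 96 x 58 mm, about 90 g, loose, lying face down flat on the bench as it is to be stacked. Origin at the centre of its underside (in the opening); x along its 136 mm side, z up. Either way round is the same.
- spacer: Spacer frame: white painted rectangular frame, outside 116 x 78 mm, walls 10 mm thick and 34 mm high, opening 96 x 58 mm, about 70 g, loose, lying flat on the bench. Origin at the centre of its underside (in the opening); x along its 116 mm side, z up. Either way round is the same.
- back_panel: Back panel: blue board 116 x 78 x 6 mm, lying flat and loose on the bench, with a pale pine hanging cleat screwed on the middle of its top: 16 mm along the panel's x, 50 mm along its y, 24 mm high, so the cleat's top is 30 mm above the panel's underside. About 60 g. Origin at the centre of the panel's underside; x along its 116 mm side, z up. Either way round is the same.
- weight_brass: Bench weight, all brass: upright cylinder 40 mm across and 42 mm high, on it a neck 14 mm across and a round grip knob 26 mm across from 50 to 70 mm above the underside (70 mm in all). About 0.42 kg, loose, standing upright. Origin at the centre of its underside, z up.
- weight_red: Bench weight, red painted body with a bare steel knob; otherwise the same shape and size as the brass one. It does not matter which weight stands on which side. Origin at the centre of its underside, z up.
- mat: Green cutting mat with yellow grid lines, 160 x 120 x 4 mm, fixed on the bench; not the place to stack. Origin at the centre of its underside, x along its 160 mm side.
- filler_jar: Bystander: jar of wood filler with a yellow cap, 54 mm across and 70 mm high, loose, standing on the bench. Leave it. Origin at the centre of its underside.
- sanding_block: Bystander: cork sanding block 70 x 36 x 26 mm, loose, lying on the green mat. Leave it. Origin at the centre of its underside, x along its 70 mm side.
- try_square: Bystander: small try square with a dark wooden stock 60 mm long and 14 mm high and an 80 mm steel blade, loose, lying on the green mat. Leave it. Origin near its middle on the underside, x along the blade.
Things that resemble listed ones, but are neither listed nor needed, are in the scene too. Several things look just like the spacer: the one meant starts farthest from the robot's base.

How it is judged (in metres and radians):
On the way, in this order (a step that is already met when the one before it is completed fails the run):
1. the front frame lies released on the press board, centred and square (horizontal distance between front_frame and press_board below 0.015 m and z of front_frame in the frame of press_board between 0.014 and 0.022 m and angle between the x axis of front_frame and the x axis of press_board, either way round below 0.15 rad and angle between front_frame's own z axis and vertical below 0.06 rad and contact force between the fingers and front_frame below 0.1 N and linear speed of front_frame below 0.02 m/s), for 0.2 s.
2. the spacer lies released on the front frame, centred and square (horizontal distance between spacer and front_frame below 0.008 m and z of spacer in the frame of front_frame between 0.014 and 0.022 m and angle between the x axis of spacer and the x axis of front_frame, either way round below 0.1 rad and angle between spacer's own z axis and vertical below 0.06 rad and contact force between the fingers and spacer below 0.1 N and linear speed of spacer below 0.02 m/s), for 0.2 s.
3. the back panel lies released on the spacer, flush (horizontal distance between back_panel and spacer below 0.008 m and z of back_panel in the frame of spacer between 0.03 and 0.038 m and angle between the x axis of back_panel and the x axis of spacer, either way round below 0.1 rad and angle between back_panel's own z axis and vertical below 0.06 rad and contact force between the fingers and back_panel below 0.1 N and linear speed of back_panel below 0.02 m/s), for 0.2 s.
4. the first weight stands released on the back panel beside the cleat (((x of weight_brass in the frame of back_panel between 0.026 and 0.046 m and y of weight_brass in the frame of back_panel between -0.015 and 0.015 m and z of weight_brass in the frame of back_panel between 0.002 and 0.01 m and angle between weight_brass's own z axis and vertical below 0.06 rad and contact force between the fingers and weight_brass below 0.1 N and linear speed of weight_brass below 0.02 m/s) or (x of weight_brass in the frame of back_panel between -0.046 and -0.026 m and y of weight_brass in the frame of back_panel between -0.015 and 0.015 m and z of weight_brass in the frame of back_panel between 0.002 and 0.01 m and angle between weight_brass's own z axis and vertical below 0.06 rad and contact force between the fingers and weight_brass below 0.1 N and linear speed of weight_brass below 0.02 m/s) or (x of weight_red in the frame of back_panel between 0.026 and 0.046 m and y of weight_red in the frame of back_panel between -0.015 and 0.015 m and z of weight_red in the frame of back_panel between 0.002 and 0.01 m and angle between weight_red's own z axis and vertical below 0.06 rad and contact force between the fingers and weight_red below 0.1 N and linear speed of weight_red below 0.02 m/s) or (x of weight_red in the frame of back_panel between -0.046 and -0.026 m and y of weight_red in the frame of back_panel between -0.015 and 0.015 m and z of weight_red in the frame of back_panel between 0.002 and 0.01 m and angle between weight_red's own z axis and vertical below 0.06 rad and contact force between the fingers and weight_red below 0.1 N and linear speed of weight_red below 0.02 m/s))), for 0.2 s.
5. both weights stand on the back panel, one each side of the cleat ((((x of weight_brass in the frame of back_panel between 0.026 and 0.046 m and y of weight_brass in the frame of back_panel between -0.015 and 0.015 m and z of weight_brass in the frame of back_panel between 0.002 and 0.01 m and angle between weight_brass's own z axis and vertical below 0.06 rad and contact force between the fingers and weight_brass below 0.1 N and linear speed of weight_brass below 0.02 m/s) and (x of weight_red in the frame of back_panel between -0.046 and -0.026 m and y of weight_red in the frame of back_panel between -0.015 and 0.015 m and z of weight_red in the frame of back_panel between 0.002 and 0.01 m and angle between weight_red's own z axis and vertical below 0.06 rad and contact force between the fingers and weight_red below 0.1 N and linear speed of weight_red below 0.02 m/s)) or ((x of weight_brass in the frame of back_panel between -0.046 and -0.026 m and y of weight_brass in the frame of back_panel between -0.015 and 0.015 m and z of weight_brass in the frame of back_panel between 0.002 and 0.01 m and angle between weight_brass's own z axis and vertical below 0.06 rad and contact force between the fingers and weight_brass below 0.1 N and linear speed of weight_brass below 0.02 m/s) and (x of weight_red in the frame of back_panel between 0.026 and 0.046 m and y of weight_red in the frame of back_panel between -0.015 and 0.015 m and z of weight_red in the frame of back_panel between 0.002 and 0.01 m and angle between weight_red's own z axis and vertical below 0.06 rad and contact force between the fingers and weight_red below 0.1 N and linear speed of weight_red below 0.02 m/s)))), for 0.2 s.
At the end, for the whole second after the job is handed in: Front on board (15 mm, 0.15 rad), spacer on front (8 mm, 0.1 rad), back on spacer, cleat up (8 mm, 0.1 rad), all flat; weights upright on the back, one each side of the cleat, 26 to 46 mm from its middle along x, within 15 mm in y; released and at rest (all of step 1 and all of step 2 and all of step 3 and (((x of weight_brass in the frame of back_panel between 0.026 and 0.046 m and y of weight_brass in the frame of back_panel between -0.015 and 0.015 m and z of weight_brass in the frame of back_panel between 0.002 and 0.01 m and angle between weight_brass's own z axis and vertical below 0.06 rad and contact force between the fingers and weight_brass below 0.1 N and linear speed of weight_brass below 0.02 m/s) and (x of weight_red in the frame of back_panel between -0.046 and -0.026 m and y of weight_red in the frame of back_panel between -0.015 and 0.015 m and z of weight_red in the frame of back_panel between 0.002 and 0.01 m and angle between weight_red's own z axis and vertical below 0.06 rad and contact force between the fingers and weight_red below 0.1 N and linear speed of weight_red below 0.02 m/s)) or ((x of weight_brass in the frame of back_panel between -0.046 and -0.026 m and y of weight_brass in the frame of back_panel between -0.015 and 0.015 m and z of weight_brass in the frame of back_panel between 0.002 and 0.01 m and angle between weight_brass's own z axis and vertical below 0.06 rad and contact force between the fingers and weight_brass below 0.1 N and linear speed of weight_brass below 0.02 m/s) and (x of weight_red in the frame of back_panel between 0.026 and 0.046 m and y of weight_red in the frame of back_panel between -0.015 and 0.015 m and z of weight_red in the frame of back_panel between 0.002 and 0.01 m and angle between weight_red's own z axis and vertical below 0.06 rad and contact force between the fingers and weight_red below 0.1 N and linear speed of weight_red below 0.02 m/s)))); the robot touches nothing.
It fails at once if the filler jar is shifted by more than 30 mm or knocked over (distance of filler_jar from where it was at the start of the episode above 0.03 m or angle between filler_jar's own z axis and vertical above 0.4 rad).
It fails at once if the sanding block is shifted by more than 30 mm (distance of sanding_block from where it was at the start of the episode above 0.03 m or angle between sanding_block's own z axis and vertical above 0.4 rad).
It fails at once if the try square is shifted by more than 30 mm (distance of try_square from where it was at the start of the episode above 0.03 m or angle between try_square's own z axis and vertical above 0.4 rad).
It fails at once if the brass weight is dropped or rammed onto the back panel (more than 35 N) (contact force between weight_brass and back_panel above 35 N).
It fails at once if the red weight is dropped or rammed onto the back panel (more than 35 N) (contact force between weight_red and back_panel above 35 N).
It also fails if it takes over 144 s, if anything falls off the work surface, if the arm or the gripper's body presses on something with over 40 N, if the wrist force passes 120 N, or if a joint passes its speed limit or range.

## Working session

There is one attempt and no reset: what is moved stays moved. The work goes in short steps, Python scripts to look and compute and a shell command to move; the robot and the scene stay as the last step left them, time stands still between calls to the robot, and variables do not carry over. Pictures are saved under pics/ and viewed, at most 14 in all, crops included, and the job is handed in when it is done.

```bash
mkdir -p pics; ls; python3 - <<'E'
from bench import bot
import cv2
for n in("top","side"):
    im=bot.read_camera(n); cv2.imwrite(f"pics/{n}0.png",cv2.resize(im[:,:,::-1],(800,600),interpolation=cv2.INTER_CUBIC)); cv2.imwrite(f"raw_{n}.png",im[:,:,::-1])
    print(n,bot.camera_params(n))
print(bot.get_state(),bot.pinch_z)
E
```

```text
pics
top {'fx': 400.68285888450737, 'fy': 400.68285888450737, 'cx': 260.09776219679145, 'cy': 186.76506743317424, 'k1': -0.016608366510395274, 'world_from_camera': array([[-0.05980629, -0.97063344,  0.23301057,  0.21380889],
       [-0.99820485,  0.05740397, -0.01708382,  0.00691885],
       [ 0.00320639, -0.233614  , -0.97232413,  1.08725213],
       [ 0.        ,  0.        ,  0.        ,  1.        ]])}
side {'fx': 372.6099763762777, 'fy': 372.6099763762777, 'cx': 256.48475542142154, 'cy': 194.19431709438177, 'k1': -0.04941523682143098, 'world_from_camera': array([[ 0.79792573, -0.35043372,  0.49041894, -0.02716971],
       [-0.60270711, -0.47420522,  0.64177376, -0.63701394],
       [ 0.00766005, -0.80766677, -0.58958944,  0.5871479 ],
       [ 0.        ,  0.        ,  0.        ,  1.        ]])}
{'clock': 0.1, 'joints': array([6.17886430e+01, 1.48481978e+01, 1.19232145e+00, 7.64151470e+01,
       4.51577383e-04, 8.12596677e+01]), 'qd': array([ 0.04774636, -0.11039038,  0.02468615, -0.11536429,  0.02632839,
        0.05185754]), 'joint_torque': array([ 6.00746978e-03, -5.56693089e+01,  3.45068300e+01,  1.16279925e-02,
       -1.32565351e-04, -3.17369802e-05]), 'tcp_pos': array([0.18318191, 0.51832203, 0.23070808]), 'tool_rot': array([-1.79929870e+02, -1.12388089e-02,  1.60528968e+02]), 'wrist_force': array([-0.51206353, -0.29203794, -0.20946852]), 'ft_torque': array([-0.04405064,  0.02440603,  0.03513762]), 'finger_force': 0.0, 'gripper_width': 0.0853426942803302} 0.0187
```

View pics/top0.png

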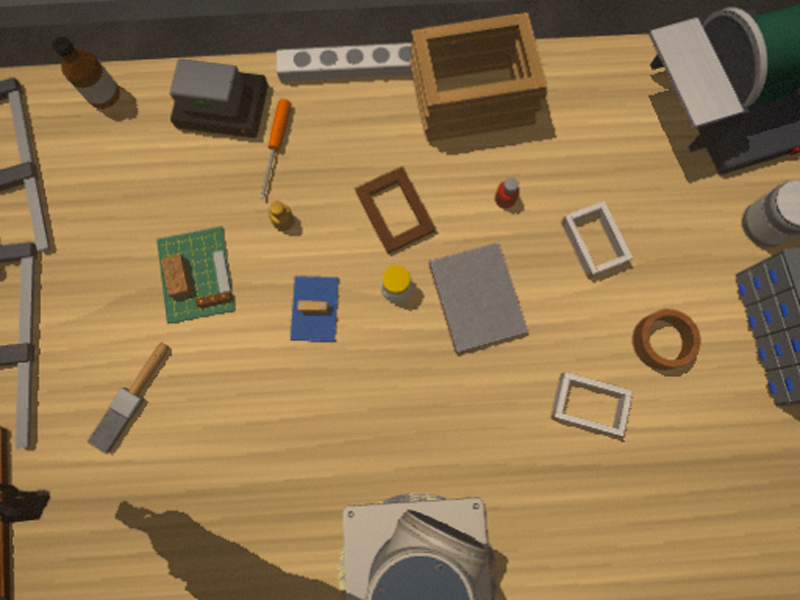

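View pics/side0.png

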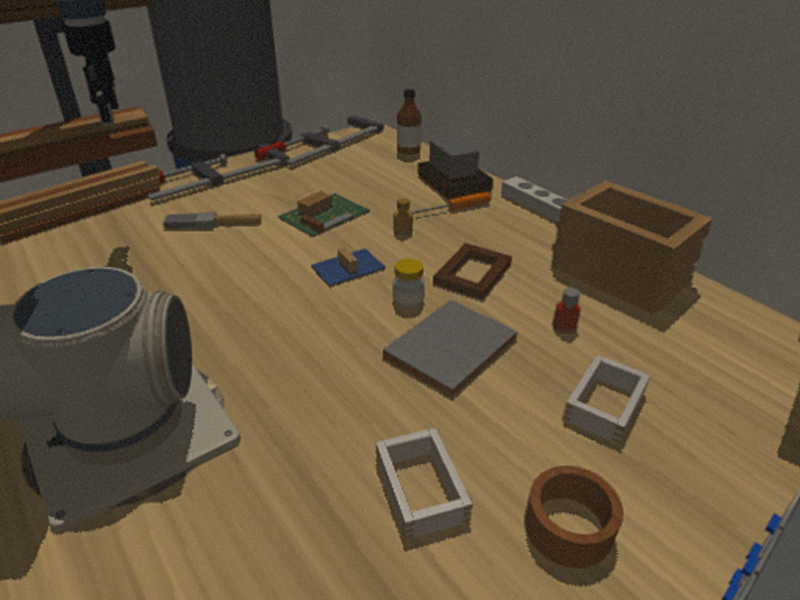

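The top view shows the front frame at (396,209), board (478,298), blue panel (315,308), brass weight (280,215), red weight (508,193) and jar (397,285) (800x600 pixels). There are two spacer look-alikes, at (597,240) and (592,405). The base is at (420,560), so (597,240) is farther away and is the one meant. I'll fit known outlines to the colour masks.

```bash
cat > h.py <<'E'
import numpy as np,cv2
from scipy.optimize import minimize
from bench import bot
S=4
def proj(n,P):
    c=bot.camera_params(n);W=c["world_from_camera"]
    q=(np.asarray(P,float)-W[:3,3])@W[:3,:3]; s=q[:,:2]/q[:,2:]
    s=s*(1+c["k1"]*(s**2).sum(1,keepdims=True))
    return s*[c["fx"],c["fy"]]+[c["cx"],c["cy"]]
def ray(n,px,z):
    c=bot.camera_params(n);W=c["world_from_camera"]
    d=(np.array(px)-[c["cx"],c["cy"]])/[c["fx"],c["fy"]];s=d.copy()
    for _ in range(5): s=d/(1+c["k1"]*(s@s))
    v=W[:3,:3]@[*s,1];return W[:3,3]+v*(z-W[2,3])/v[2]
def box(p,L,B,z0,z1):
    x,y,a=p;c,s=np.cos(a),np.sin(a)
    return [[x+c*u-s*v,y+s*u+c*v,z] for u in(-L/2,L/2) for v in(-B/2,B/2) for z in(z0,z1)]
def cyl(p,prof):
    return [[p[0]+r*np.cos(t),p[1]+r*np.sin(t),z] for r,z in prof for t in np.linspace(0,6.28,24)]
def mask(im,roi,f):
    x0,y0,x1,y1=roi;m=np.zeros(im.shape[:2],np.uint8)
    m[y0:y1,x0:x1]=f(*[im[y0:y1,x0:x1,i].astype(int) for i in range(3)])
    cs=cv2.findContours(m,cv2.RETR_EXTERNAL,cv2.CHAIN_APPROX_NONE)[0]
    c=max(cs,key=cv2.contourArea);o=np.zeros_like(m);cv2.drawContours(o,[c],-1,1,-1)
    return o
def fit(n,m,pts,p0):
    M=cv2.resize(m*255,None,fx=S,fy=S,interpolation=cv2.INTER_LINEAR)>127
    def cost(p):
        r=np.zeros(M.shape,np.uint8)
        h=cv2.convexHull(((proj(n,pts(p))+.5)*S-.5).astype(np.float32))
        cv2.fillPoly(r,[np.round(h*16).astype(np.int32)],1,shift=4)
        return (r.astype(bool)^M).sum()/S**2
    best=None
    for a in ([0] if len(p0)==2 else [-.3,0,.3]):
        q=np.array(p0,float)
        if len(q)==3:q[2]+=a
        sim=np.vstack([q]+[q+d for d in np.diag([.015,.015,.15][:len(q)])])
        r=minimize(cost,q,method="Nelder-Mead",options=dict(initial_simplex=sim,xatol=1e-4,fatol=.05))
        if best is None or r.fun<best.fun:best=r
    return best.x,best.fun,m.sum()
F={ 'board':lambda r,g,b:(abs(r-g)<18)&(abs(g-b)<18)&(r>60),
 'frame':lambda r,g,b:(r-b>15)&(r<115)&(r>25),
 'spacer':lambda r,g,b:(r-b<40)&(r>120),
 'panel':lambda r,g,b:(b>r+20)|(0*b>1)}
D={'board':(.17,.13,0,.018),'frame':(.136,.098,0,.018),'spacer':(.116,.078,0,.034),'panel':(.116,.078,0,.006)}
R={'board':(270,150,342,230),'frame':(222,102,285,165),'spacer':(355,122,410,184),'panel':(180,170,222,222)}
def pose(k,n,im,roi,dz=0):
    m=mask(im,roi,F[k]);L,B,z0,z1=D[k]
    c=np.argwhere(m).mean(0)[::-1];x=ray(n,c,dz+z1)
    rr=cv2.minAreaRect(np.array([ray(n,q[::-1],dz+z1)[:2]*1000 for q in np.argwhere(m)],np.float32))
    a=np.radians(rr[2]+(0 if rr[1][0]>rr[1][1] else 90))
    return fit(n,m,lambda p:box(p,L,B,z0+dz,z1+dz),[x[0],x[1],a])
E
python3 - <<'E'
from h import *
im=cv2.imread("raw_top.png")[:,:,::-1]; ov=cv2.resize(im[:,:,::-1],None,fx=4,fy=4,interpolation=cv2.INTER_CUBIC)
def draw(P): cv2.polylines(ov,[cv2.convexHull(((proj("top",P)+.5)*4-.5).astype(np.float32)).astype(np.int32)],1,(0,255,255),1)
for k in R:
    p,f,a=pose(k,"top",im,R[k]);print(k,p[:2].round(4),np.degrees(p[2]).round(1),f,a,"r",np.hypot(*p[:2]).round(3));draw(box(p,*D[k]))
PR=[(.02,0),(.02,.042),(.013,.055),(.013,.065),(.008,.07)]
for k,roi,f in [('brass',(165,122,192,150),lambda r,g,b:(r-b>45)&(r<160)&(r-g>5)&(r-b>0.5*r)),('red',(312,110,336,137),lambda r,g,b:((r-g>60)|((abs(r-b)<25)&(r>70))))]:
    m=mask(im,roi,f);c=np.argwhere(m).mean(0)[::-1];p,fv,a=fit("top",m,lambda p:cyl(p,PR),ray("top",c,.03)[:2]);print(k,p.round(4),fv,a);draw(cyl(p,PR))
print('other spacer',ray("top",(592*.64,405*.64),.034),'jar',ray("top",(397*.64,275*.64),.07))
cv2.imwrite("pics/fit.png",cv2.resize(ov[400:960,620:1700],(800,415)))
E
```

```text
Traceback (most recent call last):
  File "h.py", line 52, in pose
    return fit(n,m,lambda p:box(p,L,B,z0+dz,z1+dz),[x[0],x[1],a])
  File "h.py", line 38, in fit
    r=minimize(cost,q,method="Nelder-Mead",options=dict(initial_simplex=sim,xatol=1e-4,fatol=.05))
  File "h.py", line 30, in cost
    h=cv2.convexHull(((proj(n,pts(p))+.5)*S-.5).astype(np.float32))
                       ~~~~^^^^^^^^^^
  File "h.py", line 6, in proj
    c=bot.camera_params(n);W=c["world_from_camera"]
ValueError: time passes only in moves, steps and waits
```

```bash
sed -i 's/bot.camera_params(n)/CP[n]/; s/^S=4/S=4\nCP={n:bot.camera_params(n) for n in ("top","side")}/' h.py
cat > m.py <<'E'
from h import *
im=cv2.imread("raw_top.png")[:,:,::-1]; ov=cv2.resize(im[:,:,::-1],None,fx=4,fy=4,interpolation=cv2.INTER_CUBIC)
def draw(P): cv2.polylines(ov,[cv2.convexHull(((proj("top",P)+.5)*4-.5).astype(np.float32)).astype(np.int32)],1,(0,255,255),1)
for k in R:
    p,f,a=pose(k,"top",im,R[k]);print(k,p[:2].round(4),np.degrees(p[2]).round(1),f,a,"r",np.hypot(*p[:2]).round(3));draw(box(p,*D[k]))
PR=[(.02,0),(.02,.042),(.013,.055),(.013,.065),(.008,.07)]
for k,roi,f in [('brass',(165,122,192,150),lambda r,g,b:(r-b>45)&(r<160)&(r-g>5)&(r-b>0.5*r)),('red',(312,110,336,137),lambda r,g,b:((r-g>60)|((abs(r-b)<25)&(r>70))))]:
    m=mask(im,roi,f);c=np.argwhere(m).mean(0)[::-1];p,fv,a=fit("top",m,lambda p:cyl(p,PR),ray("top",c,.03)[:2]);print(k,p.round(4),fv,a);draw(cyl(p,PR))
print('other spacer',ray("top",(592*.64,405*.64),.034),'jar',ray("top",(397*.64,275*.64),.07))
cv2.imwrite("pics/fit.png",cv2.resize(ov[400:960,620:1700],(800,415)))
E
python3 m.py
```

```text
board [ 0.4559 -0.1365] 12.6 130.5625 2825 r 0.476
frame [ 6.257e-01 -4.000e-04] 23.3 73.75 1659 r 0.626
spacer [ 0.5498 -0.3602] 20.3 241.6875 1107 r 0.657
panel [0.4548 0.1531] 175.6 66.75 1124 r 0.48
brass [0.6136 0.1958] 85.125 211
red [ 0.6433 -0.2031] 144.8125 99
other spacer [ 0.25476944 -0.30811355  0.034     ] jar [0.48756268 0.00309236 0.07      ]
```

View pics/fit.png

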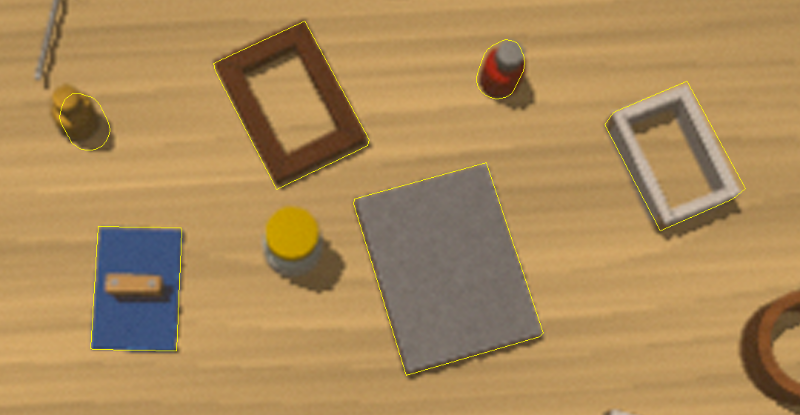

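The overlay matches the board, frame, panel and red weight. The far spacer at crop (670,155), r = 0.66 m, is confirmed against the near one at r = 0.40 m. The brass fit caught its shadow and will be redone. I'll grasp the front frame by its right long rail.

```bash
cat > go.py <<'E'
import sys,numpy as np
from bench import bot
from scipy.spatial.transform import Rotation as R
x,y,z,yaw=map(float,sys.argv[1:5]);s=bot.get_state()
a=R.from_euler('xyz',s['tool_rot'],degrees=True);b=R.from_euler('ZX',[yaw,180],degrees=True)
print((a.inv().apply(np.array([x,y,z])-s['tcp_pos'])).round(4),(a.inv()*b).as_rotvec().round(3),'t',s['clock'],'w',round(s['gripper_width'],4))
E
python3 go.py .641 -.036 .13 203.3
```

```text
[-0.6164 -0.3699  0.101 ] [-0.001 -0.001 -0.746] t 0.1 w 0.0853
```

```bash
python3 -m handwheel '[[-0.616,-0.370,0.101,0,0,-0.746,75],[-0.616,-0.370,0.101,0,0,-0.746,75],[-0.616,-0.370,0.101,0,0,-0.746,75],[-0.616,-0.370,0.101,0,0,-0.746,75],[-0.616,-0.370,0.101,0,0,-0.746,75],[-0.616,-0.370,0.101,0,0,-0.746,75],[-0.616,-0.370,0.101,0,0,-0.746,75],[-0.616,-0.370,0.101,0,0,-0.746,75],[-0.616,-0.370,0.101,0,0,-0.746,75],[-0.616,-0.370,0.101,0,0,-0.746,75],[-0.616,-0.370,0.101,0,0,-0.746,75],[-0.616,-0.370,0.101,0,0,-0.746,75]]' 40; python3 go.py .641 -.036 .003 203.3
```

```text
clock: 1.6
tcp_pos: [0.6398, -0.0352, 0.13]
tool_rot: [180.0, -0.0, -156.7]
wrist_force: [0.8, 0.3, 0.2]
gripper_width: 0.0603
finger_force: 0.0
[-0.0008 -0.0013  0.127 ] [ 0.    -0.    -0.001] t 1.6 w 0.0603
```

```bash
python3 -m handwheel '[[-0.001,-0.001,0.06,0,0,0,75],[-0.001,-0.001,0.1,0,0,0,75],[-0.001,-0.001,0.127,0,0,0,75],[-0.001,-0.001,0.127,0,0,0,75],[-0.001,-0.001,0.127,0,0,0,255],[-0.001,-0.001,0.127,0,0,0,255],[-0.001,-0.001,0.127,0,0,0,255],[-0.001,-0.001,0.127,0,0,0,255],[-0.001,-0.001,0.127,0,0,0,255]]' 50
python3 -m handwheel '[[0,0,-0.03,0,0,0,255],[0,0,-0.06,0,0,0,255],[0,0,-0.09,0,0,0,255],[0,0,-0.12,0,0,0,255],[0,0,-0.12,0,0,0,255]]'
python3 go.py .4645 -.175 .12 192.6
python3 - <<'E'
from h import *
cv2.imwrite("pics/g1.png",cv2.resize(bot.read_camera("side")[:,:,::-1],(800,600)))
E
```

```text
clock: 2.72
tcp_pos: [0.6412, -0.034, 0.0054]
tool_rot: [-179.9, 0.1, -156.7]
wrist_force: [0.7, -0.8, 7.6]
gripper_width: 0.0185
finger_force: 49.8
clock: 3.35
tcp_pos: [0.6415, -0.034, 0.1267]
tool_rot: [-179.8, 0.2, -156.7]
wrist_force: [-0.2, 0.1, -0.5]
gripper_width: 0.0185
finger_force: 49.1
[ 0.2183 -0.0595  0.006 ] [-0.002  0.005  0.186] t 3.35 w 0.0185
```

View pics/g1.png

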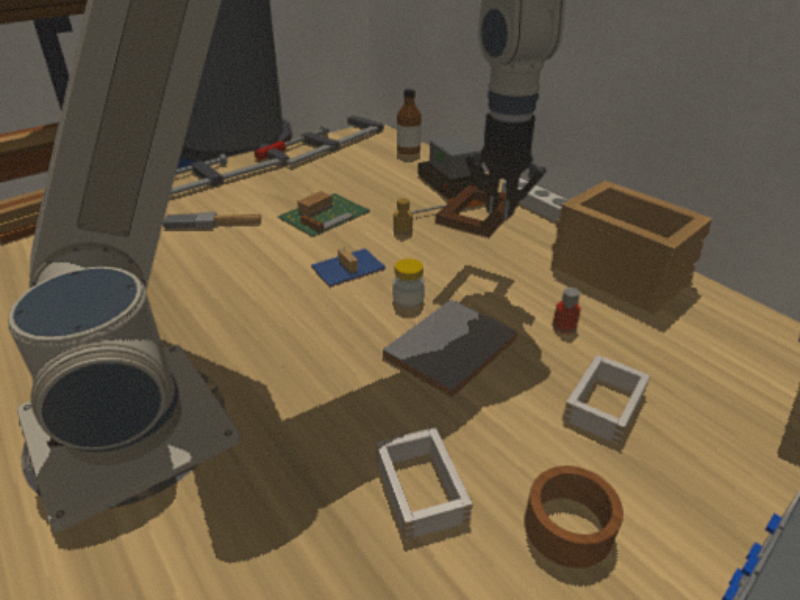

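The side view shows the frame lifted level in the gripper at (480,210). I'll carry it to the board.

```bash
python3 -m handwheel '[[0.218,-0.060,0.006,-0.002,0.005,0.186,255],[0.218,-0.060,0.006,-0.002,0.005,0.186,255],[0.218,-0.060,0.006,-0.002,0.005,0.186,255],[0.218,-0.060,0.006,-0.002,0.005,0.186,255],[0.218,-0.060,0.006,-0.002,0.005,0.186,255],[0.218,-0.060,0.006,-0.002,0.005,0.186,255],[0.218,-0.060,0.006,-0.002,0.005,0.186,255]]'
python3 go.py .4645 -.175 .024 192.6
```

```text
clock: 4.28
tcp_pos: [0.4643, -0.1745, 0.1173]
tool_rot: [179.9, -0.3, -167.3]
wrist_force: [-0.4, 0.3, -0.6]
gripper_width: 0.0185
finger_force: 49.1
[-0.0006 -0.0007  0.0933] [ 0.002 -0.005  0.001] t 4.275 w 0.0185
```

```bash
python3 -m handwheel '[[0,0,0.04,0,0,0,255],[0,0,0.07,0.002,-0.005,0,255],[0,0,0.085,0.002,-0.005,0,255],[0,0,0.093,0.002,-0.005,0,255],[0,0,0.093,0.002,-0.005,0,255],[0,0,0.093,0.002,-0.005,0,100],[0,0,0.093,0.002,-0.005,0,100],[0,0,0.093,0.002,-0.005,0,100],[0,0,0.04,0.002,-0.005,0,100],[0,0,-0.04,0.002,-0.005,0,100],[0,0,-0.08,0.002,-0.005,0,100],[0,0,-0.08,0.002,-0.005,0,100]]'
python3 go.py .5498 -.3602 .2 200.3
```

```text
clock: 5.78
tcp_pos: [0.4658, -0.1761, 0.2022]
tool_rot: [-179.7, 0.3, -167.4]
wrist_force: [-0.3, -0.1, -0.6]
gripper_width: 0.052
finger_force: 0.0
[-0.0418 -0.1979  0.0037] [-0.006  0.005 -0.134] t 5.775 w 0.052
```

```bash
python3 go.py .538 -.328 .12 200.3; python3 -m handwheel '[[-0.038,-0.166,0.04,-0.006,0.005,-0.134,100],[-0.038,-0.166,0.082,-0.006,0.005,-0.134,100],[-0.038,-0.166,0.082,-0.006,0.005,-0.134,100],[-0.038,-0.166,0.082,-0.006,0.005,-0.134,100],[-0.038,-0.166,0.082,-0.006,0.005,-0.134,100],[-0.038,-0.166,0.082,-0.006,0.005,-0.134,100]]'
python3 go.py .538 -.328 .01 200.3; python3 - <<'E'
from h import *
for n in("top","side"):
    im=bot.read_camera(n); cv2.imwrite(f"raw_{n}1.png",im[:,:,::-1])
    cv2.imwrite(f"pics/s1{n}.png",cv2.resize(im[90:270,200:440,::-1] if n=="top" else im[150:330,230:470,::-1],(800,600),interpolation=cv2.INTER_CUBIC))
E
```

```text
[-0.0368 -0.1635  0.0834] [-0.006  0.005 -0.134] t 5.775 w 0.052
clock: 6.52
tcp_pos: [0.5374, -0.328, 0.1167]
tool_rot: [179.7, -0.2, -159.7]
wrist_force: [-0.3, -0.9, -0.5]
gripper_width: 0.052
finger_force: 0.0
[-0.001  -0.0007  0.1067] [ 0.005 -0.004  0.001] t 6.525 w 0.052
```

View pics/s1top.png

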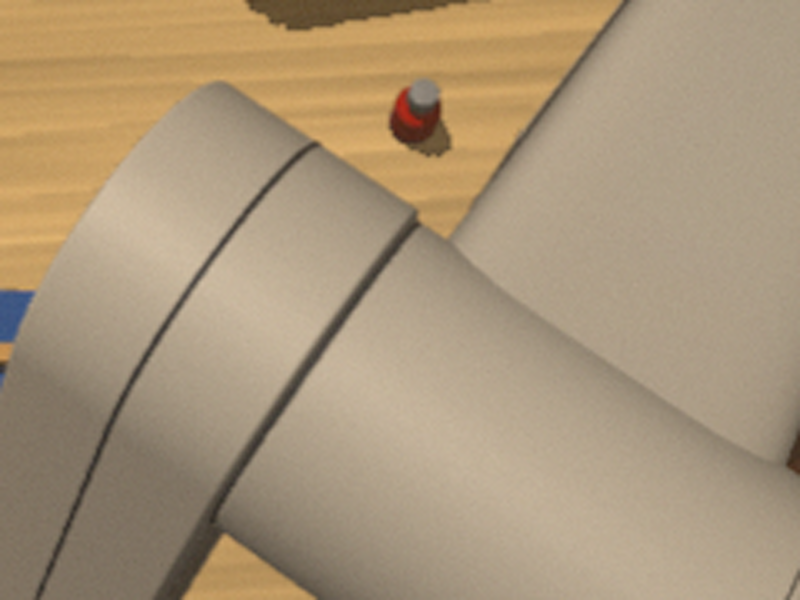

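View pics/s1side.png

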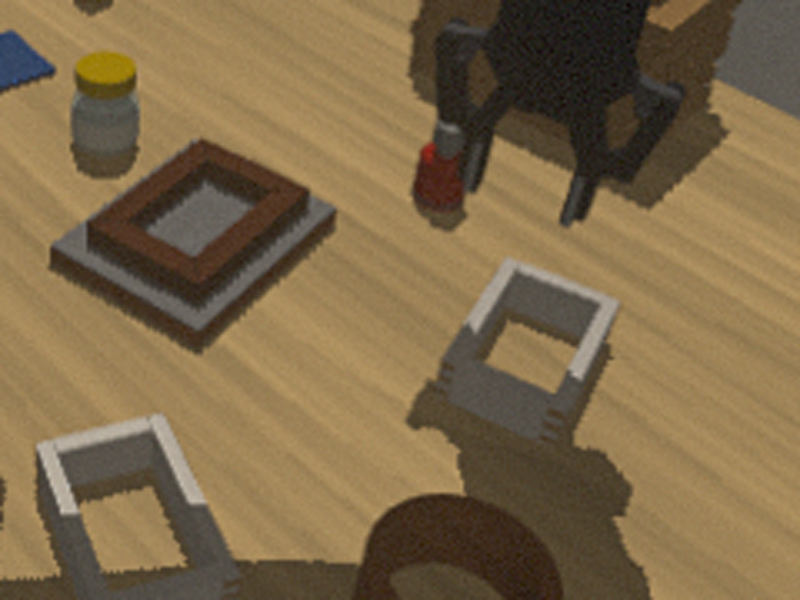

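The side crop shows the walnut frame centred on the board at (198,225), and the fingers above the spacer at (530,350). The top view is blocked by the arm. I'll check the spacer fit from the side and measure the placed frame.

```bash
python3 - <<'E'
from h import *
sc=800/240
p=(.5498,-.3602,np.radians(20.3))
print("spacer top corners crop",((proj("side",box(p,*D['spacer']))[1::2]-[230,150])*sc).round(0).tolist())
im=cv2.imread("raw_side1.png")[:,:,::-1]
b=(.4559,-.1365,np.radians(12.6)); print("board top corners",((proj("side",box(b,*D['board']))[1::2]-[230,150])*sc).round(0).tolist())
print("tcp",(proj("side",[[.5374,-.328,.1167]])-[230,150])*sc)
x0,y0,x1,y1=253,190,325,242
f=lambda r,g,b:(r-b>12)&(r<125)
m=mask(im,(x0,y0,x1,y1),f)
for (u,v) in [(202,140),(308,190),(88,222),(195,275)]: print(ray("side",(230+u/sc,150+v/sc),.036).round(4))
for (u,v) in [(510,260),(617,303)]: print('sp',ray("side",(230+u/sc,150+v/sc),.034).round(4))
print(np.round(box(p,*D['spacer'])[1::2],4).tolist())
E
```

```text
spacer top corners crop [[578.0, 407.0], [452.0, 356.0], [625.0, 295.0], [510.0, 253.0]]
board top corners [[202.0, 326.0], [53.0, 241.0], [338.0, 202.0], [196.0, 135.0]]
tcp [[515.83996711 205.68912787]]
[ 0.5065 -0.0809  0.036 ]
[ 0.5273 -0.173   0.036 ]
[ 0.378  -0.1073  0.036 ]
[ 0.4017 -0.1932  0.036 ]
sp [ 0.5849 -0.3084  0.034 ]
sp [ 0.6068 -0.3779  0.034 ]
[[0.5089, -0.4169, 0.034], [0.4819, -0.3437, 0.034], [0.6177, -0.3767, 0.034], [0.5907, -0.3035, 0.034]]
```

The side camera shows the same small bias for the spacer and the board, so the top-camera fits stay consistent with each other. I'll grasp the spacer's left long wall.

```bash
python3 -m handwheel '[[-0.001,-0.001,0.05,0.005,-0.004,0,100],[-0.001,-0.001,0.09,0.005,-0.004,0,100],[-0.001,-0.001,0.107,0.005,-0.004,0,100],[-0.001,-0.001,0.107,0.005,-0.004,0,100],[-0.001,-0.001,0.107,0.005,-0.004,0,255],[-0.001,-0.001,0.107,0.005,-0.004,0,255],[-0.001,-0.001,0.107,0.005,-0.004,0,255],[-0.001,-0.001,0.107,0.005,-0.004,0,255],[-0.001,-0.001,0.107,0.005,-0.004,0,255]]' 50
python3 go.py .538 -.328 .12 200.3
python3 -m handwheel '[[0,0,-0.03,0,0,0,255],[0,0,-0.07,0,0,0,255],[0,0,-0.11,0,0,0,255],[0,0,-0.13,0,0,0,255],[0,0,-0.13,0,0,0,255]]'
python3 - <<'E'
from h import *
cv2.imwrite("pics/g2.png",cv2.resize(bot.read_camera("side")[60:330,150:510,::-1],(800,600)))
E
```

```text
clock: 7.75
tcp_pos: [0.5387, -0.3295, 0.0103]
tool_rot: [-179.9, 0.0, -159.7]
wrist_force: [-0.8, 0.8, 5.9]
gripper_width: 0.0089
finger_force: 52.1
[ 0.      0.0016 -0.1097] [-0.001  0.001 -0.   ] t 7.75 w 0.0089
clock: 8.38
tcp_pos: [0.5389, -0.3297, 0.1408]
tool_rot: [-179.9, 0.1, -159.7]
wrist_force: [0.1, -0.7, -1.2]
gripper_width: 0.009
finger_force: 51.1
```

View pics/g2.png

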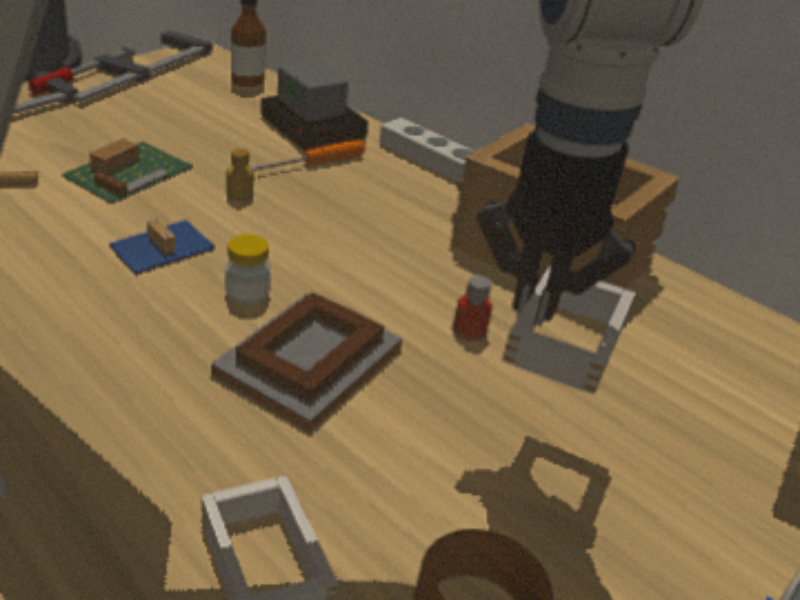

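```bash
python3 go.py .4481 -.1042 .12 192.6
```

```text
[0.0066 0.2424 0.0191] [-0.    -0.     0.134] t 8.425 w 0.0087
```

```bash
python3 -m handwheel '[[0.007,0.242,0.019,0,0,0.134,255],[0.007,0.242,0.019,0,0,0.134,255],[0.007,0.242,0.019,0,0,0.134,255],[0.007,0.242,0.019,0,0,0.134,255],[0.007,0.242,0.019,0,0,0.134,255],[0.007,0.242,0.019,0,0,0.134,255],[0.007,0.242,0.019,0,0,0.134,255]]'
python3 go.py .4481 -.1042 .0465 192.6
```

```text
clock: 9.3
tcp_pos: [0.4481, -0.1054, 0.1196]
tool_rot: [180.0, -0.1, -167.4]
wrist_force: [0.4, 0.0, -1.1]
gripper_width: 0.009
finger_force: 51.0
[-0.0004  0.0012  0.0731] [ 0.001 -0.001 -0.001] t 9.3 w 0.009
```

```bash
python3 -m handwheel '[[0,0.001,0.03,0,0,0,255],[0,0.001,0.055,0,0,0,255],[0,0.001,0.067,0,0,0,255],[0,0.001,0.073,0,0,0,255],[0,0.001,0.073,0,0,0,255],[0,0.001,0.073,0,0,0,255]]'
python3 -m handwheel '[[0,0,0,0,0,0,130],[0,0,0,0,0,0,130],[0,0,0,0,0,0,130],[0,0,-0.03,0,0,0,130],[0,0,-0.08,0,0,0,130],[0,0,-0.12,0,0,0,130],[0,0,-0.12,0,0,0,130]]'
python3 - <<'E'
from h import *
cv2.imwrite("pics/p2.png",cv2.resize(bot.read_camera("side")[130:310,170:410,::-1],(800,600),interpolation=cv2.INTER_CUBIC))
E
python3 go.py .4548 .1531 .1 85.6
```

```text
clock: 10.05
tcp_pos: [0.4478, -0.1038, 0.0475]
tool_rot: [180.0, -0.0, -167.4]
wrist_force: [-0.1, -0.2, -0.9]
gripper_width: 0.0092
finger_force: 51.1
clock: 10.92
tcp_pos: [0.4489, -0.1042, 0.1698]
tool_rot: [-179.9, 0.2, -167.4]
wrist_force: [0.8, 0.0, -0.6]
gripper_width: 0.0418
finger_force: 0.0
[-0.0627  0.2493  0.0678] [1.000e-03 2.000e-03 1.868e+00] t 10.975 w 0.0421
```

View pics/p2.png

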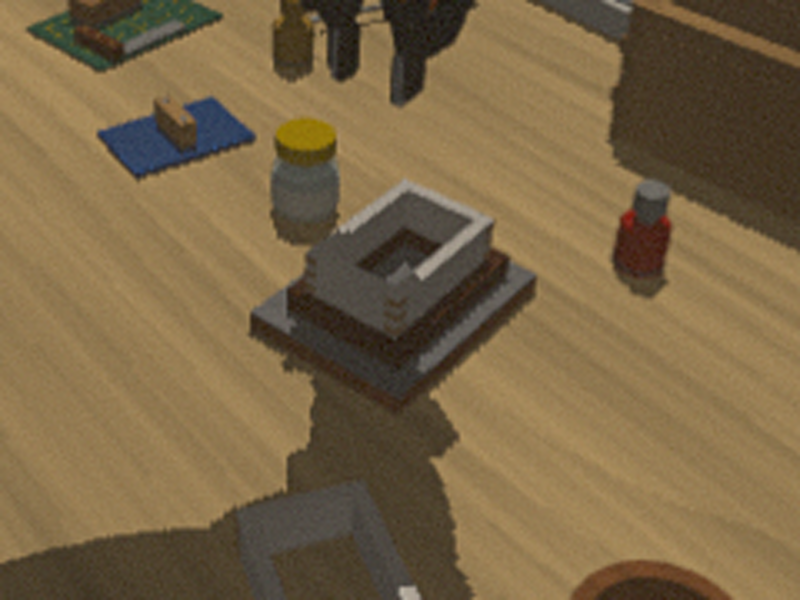

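The spacer sits centred and square on the walnut frame at (400,260). Next is the panel, gripped by its cleat.

```bash
python3 -m handwheel '[[-0.063,0.249,0.068,0,0,1.868,130],[-0.063,0.249,0.068,0,0,1.868,130],[-0.063,0.249,0.068,0,0,1.868,130],[-0.063,0.249,0.068,0,0,1.868,130],[-0.063,0.249,0.068,0,0,1.868,130],[-0.063,0.249,0.068,0,0,1.868,130],[-0.063,0.249,0.068,0,0,1.868,130],[-0.063,0.249,0.068,0,0,1.868,130],[-0.063,0.249,0.068,0,0,1.868,130],[-0.063,0.249,0.068,0,0,1.868,130],[-0.063,0.249,0.068,0,0,1.868,130],[-0.063,0.249,0.068,0,0,1.868,130]]'
python3 go.py .4548 .1531 .010 85.6
python3 - <<'E'
from h import *
im=bot.read_camera("top");cv2.imwrite("raw_top2.png",im[:,:,::-1])
im=bot.read_camera("side")
cv2.imwrite("pics/c1.png",np.hstack([cv2.resize(im[100:220,150:270,::-1],(400,400),interpolation=cv2.INTER_CUBIC),cv2.resize(cv2.imread("raw_top2.png")[100:240,150:350],(400,400))]))
E
```

```text
clock: 12.48
tcp_pos: [0.4538, 0.153, 0.098]
tool_rot: [-179.8, -0.0, 85.6]
wrist_force: [0.8, 0.3, -1.0]
gripper_width: 0.0417
finger_force: 0.0
[0.0001 0.0013 0.088 ] [-0.003 -0.     0.001] t 12.475 w 0.0417
```

View pics/c1.png

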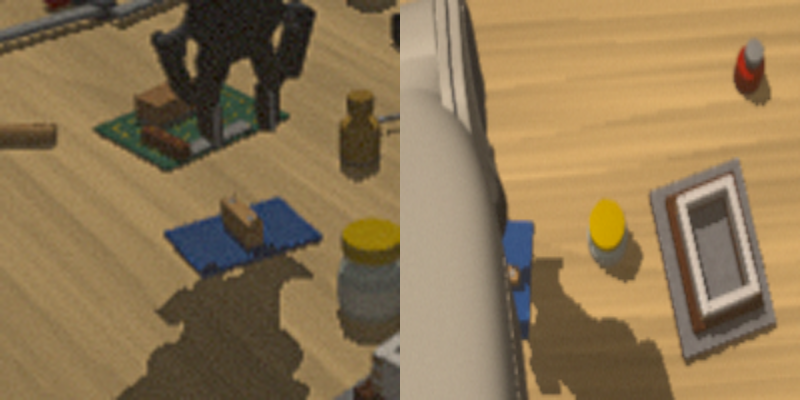

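The fingers are above the panel and the stack looks good in the top view. I'll measure the spacer's top face there while descending onto the cleat.

```bash
python3 -m handwheel '[[0,0.001,0.05,-0.003,0,0,130],[0,0.001,0.075,-0.003,0,0,130],[0,0.001,0.088,-0.003,0,0,130],[0,0.001,0.088,-0.003,0,0,130],[0,0.001,0.088,-0.003,0,0,255],[0,0.001,0.088,-0.003,0,0,255],[0,0.001,0.088,-0.003,0,0,255],[0,0.001,0.088,-0.003,0,0,255]]' 40
python3 - <<'E'
from h import *
im=cv2.imread("raw_top2.png")[:,:,::-1]
D['spacer']=(.116,.078,.034,.034); F['spacer']=lambda r,g,b:(r>165)&(r-b<40)
p,f,a=pose('spacer',"top",im,(280,150,342,225),.036);print(p[:2].round(4),np.degrees(p[2]).round(1),f,a)
# board bottom-left etc: refit board outline
p,f,a=pose('board',"top",im,R['board']);print('board mask fit',p.round(4),f,a)
E
```

```text
clock: 13.58
tcp_pos: [0.4562, 0.1533, 0.0122]
tool_rot: [179.8, -0.1, 85.6]
wrist_force: [-0.6, 0.4, 6.0]
gripper_width: 0.0152
finger_force: 40.1
[ 0.4556 -0.1369] 13.1 41.8125 1266
board mask fit [ 0.4566 -0.1357  0.2174] 141.25 2816
```

```bash
python3 -m handwheel '[[0,0,-0.04,0,0,0,255],[0,0,-0.09,0,0,0,255],[0,0,-0.13,0,0,0,255],[0,0,-0.14,0,0,0,255],[0,0,-0.14,0,0,0,255]]'
python3 go.py .4556 -.137 .125 102.8
```

```text
clock: 14.2
tcp_pos: [0.4552, 0.1531, 0.1513]
tool_rot: [179.8, -0.0, 85.6]
wrist_force: [-0.8, -0.6, -0.1]
gripper_width: 0.015
finger_force: 39.2
[-0.2892  0.0226  0.0262] [ 0.003 -0.    -0.3  ] t 14.2 w 0.015
```

```bash
python3 -m handwheel '[[-0.289,0.023,0,0.003,0,-0.3,255],[-0.289,0.023,0,0.003,0,-0.3,255],[-0.289,0.023,0,0.003,0,-0.3,255],[-0.289,0.023,0,0.003,0,-0.3,255],[-0.289,0.023,0,0.003,0,-0.3,255],[-0.289,0.023,0.026,0.003,0,-0.3,255],[-0.289,0.023,0.026,0.003,0,-0.3,255],[-0.289,0.023,0.026,0.003,0,-0.3,255]]'
python3 go.py .4556 -.137 .083 102.8
```

```text
clock: 15.2
tcp_pos: [0.4557, -0.1363, 0.1248]
tool_rot: [-179.9, -0.1, 102.8]
wrist_force: [0.7, 0.7, 0.2]
gripper_width: 0.0148
finger_force: 39.2
[-0.0007 -0.0002  0.0418] [-0.002 -0.001  0.   ] t 15.2 w 0.0148
```

```bash
python3 -m handwheel '[[-0.001,0,0.02,-0.002,0,0,255],[-0.001,0,0.034,-0.002,0,0,255],[-0.001,0,0.041,-0.002,0,0,255],[-0.001,0,0.041,-0.002,0,0,255],[-0.001,0,0.041,-0.002,0,0,130],[-0.001,0,0.041,-0.002,0,0,130],[-0.001,0,0.041,-0.002,0,0,130],[-0.001,0,0.01,-0.002,0,0,130],[-0.001,0,-0.04,-0.002,0,0,130],[-0.001,0,-0.09,-0.002,0,0,130],[-0.001,0,-0.09,-0.002,0,0,130]]'
python3 go.py .6 -.02 .2 102.6
python3 - <<'E'
from h import *
im=bot.read_camera("side");cv2.imwrite("raw_side3.png",im[:,:,::-1])
cv2.imwrite("pics/p3.png",cv2.resize(im[110:290,190:430,::-1],(800,600),interpolation=cv2.INTER_CUBIC))
E
```

```text
clock: 16.58
tcp_pos: [0.4577, -0.1386, 0.2188]
tool_rot: [179.6, 0.2, 102.8]
wrist_force: [-0.3, -0.6, -0.8]
gripper_width: 0.0421
finger_force: 0.0
[0.0842 0.1649 0.0194] [0.006 0.004 0.003] t 16.575 w 0.0421
```

View pics/p3.png

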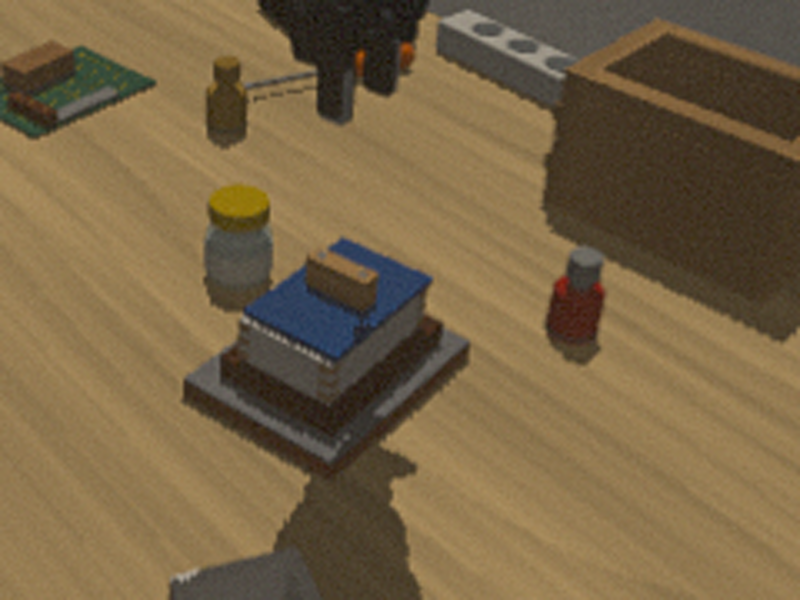

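The panel is flush on the spacer with the cleat up at (340,280). Now I'll locate both weights from their knobs and bodies.

```bash
python3 - <<'E'
from h import *
print('top brass',ray("top",(177.3-.4,132.7-.4),.064),'red',ray("top",(326.8-.4,117.6-.4),.064))
print('side brass',ray("side",(258.4-.4,131.0-.4),.062),'red',ray("side",(365.2-.4,190.4-.4),.062))
im=cv2.imread("raw_top.png")[:,:,::-1]
ov=cv2.resize(im[:,:,::-1],None,fx=8,fy=8,interpolation=cv2.INTER_CUBIC)
def circ(x,y,z,r,c):
    cv2.polylines(ov,[((proj("top",cyl((x,y),[(r,z)]))+.5)*8-.5).astype(np.int32)],1,c,1)
for k,z in(((177.3-.4,132.7-.4),.064),((326.8-.4,117.6-.4),.064)):
    x,y,_=ray("top",k,z); circ(x,y,.06,.013,(255,255,0));circ(x,y,.042,.02,(0,255,0));circ(x,y,0,.02,(0,255,255))
cv2.imwrite("pics/w.png",np.hstack([ov[960:1240,1300:1580],ov[840:1120,2480:2760]]))
E
```

```text
top brass [0.62423452 0.2054208  0.064     ] red [ 0.64432431 -0.204495    0.064     ]
side brass [0.61667369 0.20083903 0.062     ] red [ 0.63338429 -0.20907527  0.062     ]
```

View pics/w.png

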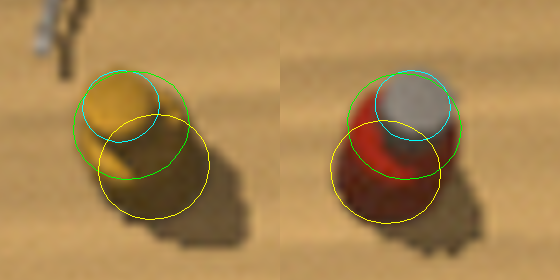

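The overlay agrees with both knobs to within about 2 mm: brass at (.6245,.2045) and red at (.644,-.204). I'll fetch the brass weight by its knob and measure the panel from the top camera on the way.

```bash
python3 go.py .6245 .2045 .15 193
```

```text
[0.2972 0.239  0.0669] [ 1.000e-03  4.000e-03 -1.575e+00] t 16.625 w 0.0419
```

```bash
python3 -m handwheel '[[0.297,0.239,0.067,0.001,0.004,-1.575,75],[0.297,0.239,0.067,0.001,0.004,-1.575,75],[0.297,0.239,0.067,0.001,0.004,-1.575,75],[0.297,0.239,0.067,0.001,0.004,-1.575,75],[0.297,0.239,0.067,0.001,0.004,-1.575,75],[0.297,0.239,0.067,0.001,0.004,-1.575,75],[0.297,0.239,0.067,0.001,0.004,-1.575,75],[0.297,0.239,0.067,0.001,0.004,-1.575,75],[0.297,0.239,0.067,0.001,0.004,-1.575,75],[0.297,0.239,0.067,0.001,0.004,-1.575,75],[0.297,0.239,0.067,0.001,0.004,-1.575,75]]'
python3 go.py .6245 .2045 .045 193
python3 - <<'E'
from h import *
im=bot.read_camera("top");cv2.imwrite("raw_top3.png",im[:,:,::-1])
F['panel']=lambda r,g,b:(b>r+15)|((r-b>20)&(r>140)&(abs(np.arange(r.shape[1])[None]-35)<12)&(abs(np.arange(r.shape[0])[:,None]-32)<12))
try:
    p,f,a=pose('panel',"top",im,(272,150,342,225),.07);print(p[:2].round(4),np.degrees(p[2]).round(1),f,a)
except Exception as e: print(e)
s=bot.read_camera("side")
cv2.imwrite("pics/b1.png",np.hstack([cv2.resize(s[60:180,200:320,::-1],(400,400),interpolation=cv2.INTER_CUBIC),cv2.resize(im[120:240,250:370,::-1],(400,400))]))
E
```

```text
clock: 18.0
tcp_pos: [0.6234, 0.2046, 0.1476]
tool_rot: [179.9, -0.2, -167.1]
wrist_force: [-0.6, 0.1, 1.2]
gripper_width: 0.0602
finger_force: 0.0
[-0.0014 -0.0006  0.1026] [ 0.002 -0.003 -0.002] t 18.0 w 0.0602
[ 0.4598 -0.1382] 12.7 32.5625 1316
```

View pics/b1.png

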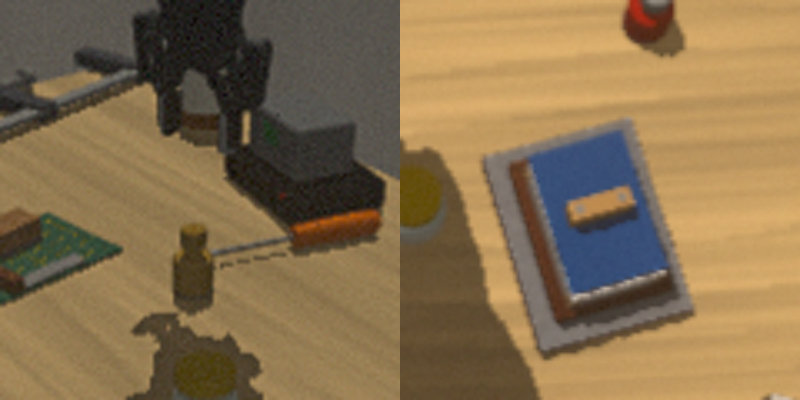

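The panel measures 4.4 mm off the spacer, within the 8 mm limit, so I'll leave it alone. The fingers are above the brass weight, so I'll grasp the knob.

```bash
python3 -m handwheel '[[-0.001,-0.001,0.05,0.002,-0.003,0,75],[-0.001,-0.001,0.085,0.002,-0.003,0,75],[-0.001,-0.001,0.102,0.002,-0.003,0,75],[-0.001,-0.001,0.102,0.002,-0.003,0,75],[-0.001,-0.001,0.102,0.002,-0.003,0,255],[-0.001,-0.001,0.102,0.002,-0.003,0,255],[-0.001,-0.001,0.102,0.002,-0.003,0,255],[-0.001,-0.001,0.102,0.002,-0.003,0,255]]' 60
python3 - <<'E'
from h import *
s=bot.read_camera("side")
cv2.imwrite("pics/b2.png",cv2.resize(s[80:180,200:300,::-1],(500,500),interpolation=cv2.INTER_CUBIC))
E
```

```text
clock: 19.1
tcp_pos: [0.6254, 0.2047, 0.048]
tool_rot: [180.0, 0.2, -167.0]
wrist_force: [-0.6, 2.2, 6.3]
gripper_width: 0.0239
finger_force: 58.5
```

View pics/b2.png

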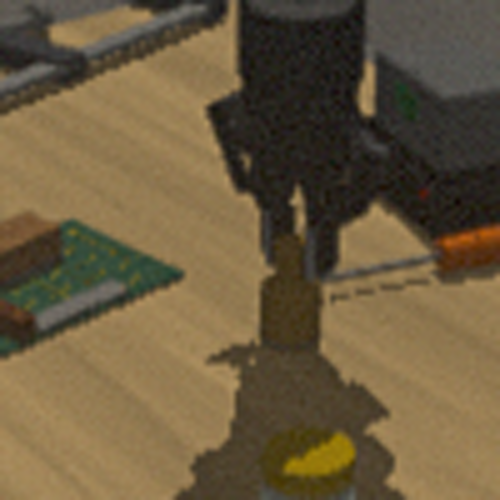

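The fingers are around the knob at (290,245). I'll lift and check for tilt.

```bash
python3 -m handwheel '[[0,0,-0.02,0,0,0,255],[0,0,-0.06,0,0,0,255],[0,0,-0.1,0,0,0,255],[0,0,-0.12,0,0,0,255],[0,0,-0.12,0,0,0,255],[0,0,-0.12,0,0,0,255]]'
python3 - <<'E'
from h import *
s=bot.read_camera("side")
cv2.imwrite("pics/b3.png",cv2.resize(s[40:160,190:310,::-1],(600,600),interpolation=cv2.INTER_CUBIC))
E
python3 go.py .4949 -.1303 .17 193
```

```text
clock: 19.9
tcp_pos: [0.6239, 0.2039, 0.1649]
tool_rot: [180.0, -0.1, -167.0]
wrist_force: [-0.7, -0.7, -5.0]
gripper_width: 0.0238
finger_force: 59.4
[ 0.2009 -0.2966 -0.005 ] [ 0.    -0.002  0.   ] t 19.95 w 0.0238
```

View pics/b3.png

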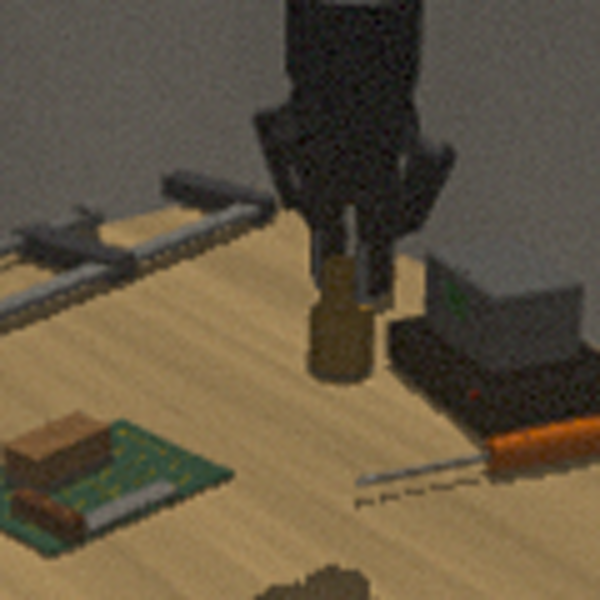

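The weight hangs upright under the fingers. To check the grip offset along tool x, I'll compare its side-camera position held with its position standing, in numbers only.

```bash
python3 - <<'E'
from h import *
PR=[(.02,0),(.02,.042),(.013,.050),(.013,.070)]
def fitw(n,im,roi,f,z,g):
    m=mask(im,roi,f);return fit(n,m,lambda p:cyl(p,[(r,h+z) for r,h in [(.02,0),(.02,.042)]]),g)
print('held knob',ray("side",(257.8,94.0),.117+.062),'body mid',ray("side",(257.8,108.6),.117+.021))
print('standing body (g0)',ray("side",(190+227*.3-.4,110+115*.3-.4),.021))
print(bot.get_state()['tcp_pos'])
E
```

```text
held knob [0.61846578 0.20610157 0.179     ] body mid [0.61165145 0.19647925 0.138     ]
standing body (g0) [0.60878759 0.19135991 0.021     ]
[0.62380169 0.20391261 0.16470262]
```

```bash
python3 -m handwheel '[[0.201,-0.297,-0.02,0,0,0,255],[0.201,-0.297,-0.02,0,0,0,255],[0.201,-0.297,-0.02,0,0,0,255],[0.201,-0.297,-0.02,0,0,0,255],[0.201,-0.297,-0.02,0,0,0,255],[0.201,-0.297,-0.02,0,0,0,255],[0.201,-0.297,-0.005,0,0,0,255],[0.201,-0.297,-0.005,0,0,0,255],[0.201,-0.297,-0.005,0,0,0,255]]'
python3 go.py .4949 -.1303 .127 193
```

```text
clock: 21.08
tcp_pos: [0.4957, -0.1295, 0.1707]
tool_rot: [179.9, 0.0, -166.9]
wrist_force: [0.0, 0.2, -4.7]
gripper_width: 0.0237
finger_force: 60.0
[ 0.0009 -0.0006  0.0437] [0.001 0.    0.002] t 21.075 w 0.0237
```

```bash
python3 -m handwheel '[[0.001,0,0.02,0,0,0,255],[0.001,0,0.033,0,0,0,255],[0.001,0,0.039,0,0,0,255],[0.001,0,0.042,0,0,0,255],[0.001,0,0.043,0,0,0,255],[0.001,0,0.044,0,0,0,255],[0.001,0,0.044,0,0,0,255]]'; python3 -c "
from bench import bot;print(bot.get_state()['tcp_pos'])"
```

```text
clock: 21.95
tcp_pos: [0.4947, -0.1308, 0.1273]
tool_rot: [180.0, 0.1, -167.0]
wrist_force: [0.4, 0.2, -3.9]
gripper_width: 0.0236
finger_force: 60.1
[ 0.49469198 -0.13083332  0.12729387]
```

Lower in 0.5 mm steps until the wrist force shows contact.

```bash
python3 -m handwheel '[[0,0,0.001,0,0,0,255],[0,0,0.0015,0,0,0,255],[0,0,0.002,0,0,0,255],[0,0,0.002,0,0,0,255]]';python3 -m handwheel '[[0,0,0.0005,0,0,0,255],[0,0,0.001,0,0,0,255],[0,0,0.001,0,0,0,255]]'
```

```text
clock: 22.45
tcp_pos: [0.4946, -0.1308, 0.1251]
tool_rot: [180.0, 0.0, -167.0]
wrist_force: [-0.6, 0.4, -4.8]
gripper_width: 0.0241
finger_force: 60.1
clock: 22.82
tcp_pos: [0.4946, -0.1308, 0.1242]
tool_rot: [180.0, 0.1, -167.0]
wrist_force: [-1.0, 0.0, -3.8]
gripper_width: 0.0242
finger_force: 60.3
```

```bash
python3 -m handwheel '[[0,0,0.0005,0,0,0,255],[0,0,0.0005,0,0,0,255],[0,0,0.001,0,0,0,255],[0,0,0.001,0,0,0,255]]'
```

```text
clock: 23.32
tcp_pos: [0.495, -0.1307, 0.124]
tool_rot: [-180.0, 0.1, -167.0]
wrist_force: [-1.6, 2.1, 7.1]
gripper_width: 0.0242
finger_force: 61.3
```

```bash
python3 -m handwheel '[[0,0,-0.0007,0,0,0,255],[0,0,-0.0007,0,0,0,100],[0,0,-0.0007,0,0,0,100],[0,0,-0.0007,0,0,0,100],[0,0,-0.0007,0,0,0,100],[0,0,-0.03,0,0,0,100],[0,0,-0.07,0,0,0,100],[0,0,-0.1,0,0,0,100],[0,0,-0.1,0,0,0,100]]'
python3 go.py .6445 -.204 .14 193
```

```text
clock: 24.45
tcp_pos: [0.4955, -0.1312, 0.2252]
tool_rot: [-179.9, 0.2, -167.0]
wrist_force: [-0.5, 0.2, -1.4]
gripper_width: 0.0519
finger_force: 0.0
[-0.1284 -0.1043  0.086 ] [-0.002  0.004  0.   ] t 24.45 w 0.0519
```

```bash
python3 - <<'E'
from h import *
for px,z in [((428,138),0),((548,118),0),((425,105),.1),((545,85),.1)]: print(px,ray("top",(px[0]*.64,px[1]*.64),z).round(3))
E
python3 -m handwheel '[[-0.128,-0.104,0.02,-0.002,0.004,0,75],[-0.128,-0.104,0.086,-0.002,0.004,0,75],[-0.128,-0.104,0.086,-0.002,0.004,0,75],[-0.128,-0.104,0.086,-0.002,0.004,0,75],[-0.128,-0.104,0.086,-0.002,0.004,0,75],[-0.128,-0.104,0.086,-0.002,0.004,0,75]]'
python3 go.py .644 -.204 .045 193
python3 - <<'E'
from h import *
im=bot.read_camera("top");cv2.imwrite("raw_top4.png",im[:,:,::-1])
s=bot.read_camera("side");cv2.imwrite("raw_side4.png",s[:,:,::-1])
m=mask(s,(225,130,340,235),lambda r,g,b:(b>r+15))
print('blue side px',m.sum(),np.argwhere(m).mean(0))
E
```

```text
(428, 138) [ 0.772 -0.071  0.   ]
(548, 118) [ 0.801 -0.304  0.   ]
(425, 105) [ 0.784 -0.063  0.1  ]
(545, 85) [ 0.811 -0.278  0.1  ]
clock: 25.2
tcp_pos: [0.6424, -0.2029, 0.1386]
tool_rot: [179.9, -0.1, -167.0]
wrist_force: [-0.3, 0.1, -0.5]
gripper_width: 0.06
finger_force: 0.0
[-0.0015 -0.0015  0.0936] [ 0.001 -0.002  0.001] t 25.2 w 0.06
blue side px 601 [203.21464226 288.22795341]
```

Crate is clear at x > 0.77. Grasp the red weight.

```bash
python3 -m handwheel '[[-0.001,-0.001,0.05,0.001,-0.002,0,75],[-0.001,-0.001,0.08,0.001,-0.002,0,75],[-0.001,-0.001,0.093,0.001,-0.002,0,75],[-0.001,-0.001,0.093,0.001,-0.002,0,75],[-0.001,-0.001,0.093,0.001,-0.002,0,255],[-0.001,-0.001,0.093,0.001,-0.002,0,255],[-0.001,-0.001,0.093,0.001,-0.002,0,255],[-0.001,-0.001,0.093,0.001,-0.002,0,255]]' 60
python3 -m handwheel '[[0,0,-0.02,0,0,0,255],[0,0,-0.06,0,0,0,255],[0,0,-0.1,0,0,0,255],[0,0,-0.14,0,0,0,255],[0,0,-0.14,0,0,0,255],[0,0,-0.14,0,0,0,255]]'
python3 go.py .4247 -.1461 .21 193
python3 - <<'E'
from h import *
s=bot.read_camera("side");cv2.imwrite("raw_side5.png",s[:,:,::-1])
for n,im in(("stand",cv2.imread("raw_side.png")[:,:,::-1]),("held",s)):
    m=mask(im,(330,90,400,225),lambda r,g,b:(r-g>35)&(r-b>35)&(g<70))
    a=np.argwhere(m);r=cv2.minAreaRect(a[:,::-1].astype(np.float32));print(n,m.sum(),a.mean(0).round(1),r)
    z=.021+(0 if n=="stand" else bot.get_state()['tcp_pos'][2]-.048)
    print(ray("side",a.mean(0)[::-1],z))
E
```

```text
clock: 26.3
tcp_pos: [0.6443, -0.204, 0.0459]
tool_rot: [-180.0, 0.1, -167.0]
wrist_force: [-1.4, 1.5, 5.9]
gripper_width: 0.0241
finger_force: 58.5
clock: 27.05
tcp_pos: [0.6434, -0.2038, 0.183]
tool_rot: [179.9, -0.1, -167.0]
wrist_force: [-0.9, -1.0, -4.6]
gripper_width: 0.0243
finger_force: 59.6
[ 0.2001  0.1055 -0.0263] [ 0.002 -0.002  0.   ] t 27.05 w 0.0243
stand 23 [195.7 358.1] ((357.7500305175781, 195.75001525878906), (3.7262067794799805, 6.275716304779053), 11.309932708740234)
[ 0.65059855 -0.18202388  0.021     ]
held 241 [154.9 372.6] ((372.25, 154.75), (16.76007080078125, 18.34120750427246), 18.434947967529297)
[ 0.6419657  -0.20388975  0.15544538]
```

```bash
python3 -m handwheel '[[0.01,0.005,-0.027,0,0,0,255],[0.2,0.1055,-0.027,0,0,0,255],[0.2,0.1055,-0.027,0,0,0,255],[0.2,0.1055,-0.027,0,0,0,255],[0.2,0.1055,-0.027,0,0,0,255],[0.2,0.1055,-0.027,0,0,0,255],[0.2,0.1055,-0.027,0,0,0,255],[0.2,0.1055,-0.027,0,0,0,255],[0.2,0.1055,-0.027,0,0,0,255]]'
python3 - <<'E'
from h import *
im=bot.read_camera("top");print(cv2.imwrite("raw_top6.png",im[:,:,::-1]))
t4=cv2.imread("raw_top4.png")[:,:,::-1]
for n,i in(("t4",t4),("t6",im)):
    try:
        m=mask(i,(272,150,342,225),lambda r,g,b:(b>r+15));print(n,m.sum(),np.argwhere(m).mean(0))
    except Exception as e:print(e)
E
python3 go.py .4247 -.1461 .126 193
```

```text
clock: 28.22
tcp_pos: [0.4257, -0.1464, 0.211]
tool_rot: [179.9, -0.1, -167.0]
wrist_force: [0.4, 0.1, -4.1]
gripper_width: 0.024
finger_force: 59.8
True
max() iterable argument is empty
max() iterable argument is empty
[0.0007 0.0004 0.0851] [ 0.002 -0.002  0.   ] t 28.275 w 0.0243
```

Before lowering, check that the panel did not move under the brass weight (side images before and after).

```bash
python3 - <<'E'
from h import *
for n in("raw_side3.png","raw_side4.png"):
    im=cv2.imread(n)[:,:,::-1];r,g,b=[im[170:235,240:335,i].astype(int) for i in range(3)]
    m=np.zeros(im.shape[:2],bool);m[170:235,240:335]=b>r+15
    a=np.argwhere(m);print(n,len(a),"L",a[a[:,1].argmin()],"B",a[a[:,0].argmax()],"R",a[a[:,1].argmax()],"T",a[a[:,0].argmin()])
im=cv2.imread("raw_side4.png")[:,:,::-1]
m=mask(im,(285,140,330,205),lambda r,g,b:(r-b>35)&(r-g>5)&(g<110)&(r-b>.45*r));a=np.argwhere(m);print('brass',m.sum(),a.mean(0),a.min(0),a.max(0))
c=proj("side",cyl((.4949,-.1308),[(.02,.076),(.02,.118)]));print('predicted',c.min(0),c.max(0))
E
```

```text
raw_side3.png 707 L [202 264] B [217 291] R [193 318] T [182 292]
raw_side4.png 608 L [202 264] B [217 290] R [193 318] T [183 290]
brass 473 [181.97885835 299.55813953] [164 285] [200 309]
predicted [293.42971855 170.41765849] [312.02753816 194.89394958]
```

The panel is unmoved and the brass weight is where expected. Lower the red weight.

```bash
python3 -m handwheel '[[0.001,0,0.03,0.002,-0.002,0,255],[0.001,0,0.055,0.002,-0.002,0,255],[0.001,0,0.07,0.002,-0.002,0,255],[0.001,0,0.08,0.002,-0.002,0,255],[0.001,0,0.084,0.002,-0.002,0,255],[0.001,0,0.085,0.002,-0.002,0,255],[0.001,0,0.085,0.002,-0.002,0,255]]'
python3 -m handwheel '[[0,0,0.001,0,0,0,255],[0,0,0.0015,0,0,0,255],[0,0,0.002,0,0,0,255],[0,0,0.002,0,0,0,255]]'
python3 -m handwheel '[[0,0,0.0005,0,0,0,255],[0,0,0.001,0,0,0,255],[0,0,0.001,0,0,0,255]]'
```

```text
clock: 29.15
tcp_pos: [0.4244, -0.1466, 0.127]
tool_rot: [-179.9, 0.1, -167.0]
wrist_force: [0.2, -0.6, -4.0]
gripper_width: 0.024
finger_force: 59.9
clock: 29.65
tcp_pos: [0.4241, -0.1464, 0.1245]
tool_rot: [-180.0, 0.0, -167.0]
wrist_force: [0.4, 0.0, -4.3]
gripper_width: 0.0237
finger_force: 59.9
clock: 30.02
tcp_pos: [0.4241, -0.1464, 0.1235]
tool_rot: [-180.0, 0.0, -167.0]
wrist_force: [-0.7, -0.4, -3.6]
gripper_width: 0.024
finger_force: 59.9
```

```bash
python3 -m handwheel '[[0,0,0.0005,0,0,0,255],[0,0,0.001,0,0,0,255],[0,0,0.001,0,0,0,255]]'
python3 -m handwheel '[[0,0,0.0005,0,0,0,255],[0,0,0.0005,0,0,0,255],[0,0,0.0005,0,0,0,255]]'
```

```text
clock: 30.4
tcp_pos: [0.4241, -0.1464, 0.1225]
tool_rot: [-180.0, 0.0, -167.0]
wrist_force: [-0.5, -0.4, -5.1]
gripper_width: 0.0239
finger_force: 59.9
clock: 30.78
tcp_pos: [0.4242, -0.1464, 0.1221]
tool_rot: [-180.0, 0.0, -167.0]
wrist_force: [-0.7, 0.5, -4.1]
gripper_width: 0.0242
finger_force: 59.9
```

```bash
python3 -m handwheel '[[0,0,0.0005,0,0,0,255],[0,0,0.0005,0,0,0,255],[0,0,0.0005,0,0,0,255]]'
python3 -m handwheel '[[0,0,0.0005,0,0,0,255],[0,0,0.0005,0,0,0,255],[0,0,0.0005,0,0,0,255]]'
```

```text
clock: 31.15
tcp_pos: [0.4242, -0.1464, 0.1218]
tool_rot: [-179.9, 0.1, -167.0]
wrist_force: [-0.6, 2.2, 3.8]
gripper_width: 0.0238
finger_force: 60.3
clock: 31.52
tcp_pos: [0.4244, -0.1464, 0.1218]
tool_rot: [-179.9, 0.1, -167.0]
wrist_force: [-2.8, 2.4, 9.1]
gripper_width: 0.0243
finger_force: 61.2
```

```bash
python3 -m handwheel '[[0,0,-0.0007,0,0,0,255],[0,0,-0.0007,0,0,0,100],[0,0,-0.0007,0,0,0,100],[0,0,-0.0007,0,0,0,100],[0,0,-0.0007,0,0,0,100],[0,0,-0.03,0,0,0,100],[0,0,-0.07,0,0,0,100],[0,0,-0.12,0,0,0,100],[0,0,-0.12,0,0,0,100]]'
python3 -m handwheel '[[0,0.3,-0.02,0,0,0,100],[0,0.3,-0.02,0,0,0,100],[0,0.3,-0.02,0,0,0,100],[0,0.3,-0.02,0,0,0,100],[0,0.3,-0.02,0,0,0,100],[0,0.3,-0.02,0,0,0,100],[0,0.3,-0.02,0,0,0,100],[0,0.3,-0.02,0,0,0,100]]'
python3 - <<'E'
from h import *
im=bot.read_camera("top");cv2.imwrite("raw_top7.png",im[:,:,::-1]);s=bot.read_camera("side");cv2.imwrite("raw_side7.png",s[:,:,::-1])
p=(.4598,-.1382,np.radians(12.7))
def fitc(n,i,m,g):return fit(n,m,lambda q:cyl(q,[(.02,.076),(.02,.118),(.013,.126),(.013,.146)]),g)
roi=(272,150,342,225)
fr=lambda r,g,b:(r-g>60)&(g<80)
m=mask(im,roi,fr);print('red body',m.sum(),np.argwhere(m).min(0),np.argwhere(m).max(0),np.argwhere(m).mean(0))
for nm,c in(("red",(.4242,-.1464)),("brass",(.4949,-.1308))):
    q=proj("top",cyl(c,[(.02,.076),(.02,.118)]));print(nm,'pred body rows/cols',q.min(0)[::-1].round(1),q.max(0)[::-1].round(1),'knob',proj("top",[[*c,.14]])[0][::-1].round(1))
fb=lambda r,g,b:(r-b>50)&(r-b>.55*r)&(r-g>5)&(r-g<70)
m=mask(im,(282,140,345,190),fb);a=np.argwhere(m);print('brass',m.sum(),a.min(0),a.max(0),a.mean(0))
hsv=cv2.cvtColor(im,cv2.COLOR_RGB2HSV)[150:225,272:342]
b=(hsv[...,0]>100)&(hsv[...,0]<130)&(hsv[...,1]>90);a=np.argwhere(b);print('blue',b.sum(),a.min(0)+[150,272],a.max(0)+[150,272])
q=proj("top",box(p,.116,.078,.076,.076));print('pred panel',q.min(0)[::-1].round(1),q.max(0)[::-1].round(1))
print(bot.get_state()['clock'],bot.get_state()['tcp_pos'])
E
```

```text
clock: 32.65
tcp_pos: [0.4254, -0.1471, 0.2444]
tool_rot: [-179.7, 0.3, -167.0]
wrist_force: [0.1, -0.9, -0.1]
gripper_width: 0.0515
finger_force: 0.0
clock: 33.65
tcp_pos: [0.3567, 0.145, 0.2604]
tool_rot: [-179.9, 0.0, -167.1]
wrist_force: [0.6, -0.4, -0.0]
gripper_width: 0.0521
finger_force: 0.0
red body 60 [187 308] [200 317] [194.61666667 311.28333333]
red pred body rows/cols [184.4 305.5] [203.3 323.5] knob [190.2 316.7]
brass pred body rows/cols [157.7 297.3] [177.2 314.6] knob [162.7 307.7]
brass 184 [160 299] [175 313] [167.41847826 305.82065217]
blue 454 [160 289] [207 329]
pred panel [158.2 288. ] [207.8 330.1]
33.75 [0.35677065 0.14496867 0.26059904]
```

Panel, brass and red weights all lie within a pixel or so of their predicted outlines, and the robot is clear. Handing in.

```bash
python3 -c "
from bench import bot
print(bot.close_job())"
```

```text
the job is handed in; nothing more can be done
None
```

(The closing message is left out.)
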